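# Set out the tasting corner of the bakery counter

### The arm

A 6-joint arm with a two-finger parallel gripper is mounted at the origin on the work surface. World frame = base frame: x ahead of the robot, y to its left, z up, the work surface at z = 0. Lengths are in m, angles in degrees, forces in N, time in s.
With the tool pointing down it reaches from about 0.375 to 0.75 m from the base axis. Payload 9 kg.
Tool frame: the origin (TCP) lies between the finger pads; the fingertips stand bot.tip_extent ahead of it and the grasp point (between the pads) lies 11 mm behind it (bot.tip_extent is the distance from the TCP to the fingertips, in m); z points along the fingers, y is the line along which they close (so a half turn about z gives the same grasp; the last joint's range is limited). The gripper opens to 85 mm and grips with 20 to 120 N. Pads are 22 mm wide; open, the fingers measure 114 mm over their backs; the gripper's body (76 mm by 85 mm) begins 54 mm behind the grasp point. The pads swing forward as they close: fully open they stand 13 mm farther back than shut.
Start: joints at [53.589, 5.964, 5.575, 89.605, 0, 77.527], TCP at [0.243, 0.548, 0.239] pointing down, gripper open.
Joint ranges: [-171.21, 171.21], [-48.23, 106.86], [-62.78, 66.21], [-105.2, 120.99], [-86.42, 89.51], [-180, 180]. Speed limits (degrees/s): [127.2, 127.2, 147.25, 180, 180, 180].

### API

Orientations are given as [roll, pitch, yaw] about the fixed x, y, z axes, in that order (R = Rz(yaw) Ry(pitch) Rx(roll)).
In Python, from station import sensors, cams, workorder, bot gives the robot as it stands.
- The arm moves only by the tool play_rows, never from a script. Its argument "commands" is a list of rows, each a list of 7 numbers: the turn, a rotation vector about the tool's x, y, z in units of 6 degrees (1.0 is 6 degrees), then the shift along the tool's x, y, z in units of 25 mm (1.0 is 25 mm), then the opening, from 0 (shut) to 1 (fully open). A call has 1 to 20 rows; each row shifts and turns the commanded pose from where the row before left it, along the tool's axes as they then stand; what a row does not reach is not made up. A row lasts 1/12 s, in which the tool goes at most 41.7 mm and 7.16 degrees, less where a joint would pass 70% of its speed; a pose out of reach is approached as far as the arm can. A call is refused whole if a number of a shift passes 1 or a number of a turn 1, either way. A call with a gripper value outside its range is refused whole. The fingers move at their own pace and stop on an object; the grip force is fixed at half the most. Time passes only in rows, so rows that do not move let the fingers close. It gives the time, the measured TCP pose, the force, the opening and the grip force at its end, in the units of the state.
- sensors.sense(): the state, without advancing time (a new reading comes with each control period).
- cams.grab_frame(name): name is "side" or "top"; returns a dict with "frame" (400x640x3 uint8, red, green, blue), "fx", "fy", "cx", "cy" (pixels), "eye" and "orientation" of the camera in the world. Camera axes: x right, y down, z forward; pixel columns grow to the right and rows downward; lengths in m; the calibration is good to about 2 mm. A picture is of the moment at which its call begins. There is no depth.
- workorder.sign_off(): hands the job in; it is judged then, once.
The state is a dict: "time": time; "joints": joint angles; "joint_velocities": joint speeds; "joint_torque": joint torques, N m; "ee_pos": TCP position; "tool_rot": TCP orientation; "wrist_force": force on the tool from outside, world axes, zero at the start; "ft_torque": the same for the moment, N m; "opening": opening from 0.0 (shut) to 1.0 (fully open); "grasp_force": force on a finger pad.
Only numpy, scipy, OpenCV 4.12 (cv2) and the standard library are available. Lean on these libraries where they do the work, as an engineer would, in place of code of your own. Each camera call takes 0.05 s, during which the arm holds its last target. There are 200 camera calls.

### The job

Set out the tasting corner of the bread counter. On the wooden paddle board, lay the tin loaf square across the middle, stand the round roll midway between the loaf and the handle end, and the jam jar midway between the loaf and the plain end, all three in line down the centre of the board; put the little ring cake in the middle of the white cake stand and cover it with the glass dome, sitting flat inside the stand's rim. Set everything down gently without dropping it, never tip the glass dome over, and leave the oval roll where it lies.

Things in the scene. Friction and masses are not known exactly. Their poses are not given: they have to be found in the camera images.
- board: Dark wooden paddle board lying on the counter, fixed, level. Blade 250 mm (its x) by 124 mm (its y), 18 mm thick; top face at z = 18 mm. A narrower handle (36 mm wide, with a hanging hole) sticks out 70 mm beyond the blade's -x end, towards the robot. Origin: underside, centre of the blade (handle not counted); so the handle end of the blade is at x = -125 mm, the plain end at +125 mm.
- stand: Low white round cake stand, fixed: plate 156 mm across on a foot. Flat plate top at z = 50 mm; a rim 5 mm thick and 4 mm high (top at 54 mm) runs round the edge, 146 mm across inside. Origin: underside centre, z up.
- loaf: Small tin loaf, loose: brick shape with a darker crown, 100 mm long (its y), 54 mm wide (its x), 51 mm high; the sides are flat up to z = 34 mm, take it across the 54 mm width. About 0.15 kg. Origin: underside centre.
- roll: Round crusty roll with a pale cross cut on top, loose: 60 mm across (widest from z = 14 to 26 mm), 42 mm high, flat foot 44 mm across. About 0.06 kg. Origin: underside centre.
- jar: Small jam jar with a dark red body, paper band and steel lid, loose: 52 mm across up to z = 46 mm, 65 mm high, lid 48 mm across. About 0.18 kg. Origin: underside centre.
- cake: Mini ring (bundt) cake, brown, fluted, with a dark centre hole and white icing dots, loose: 62 mm across over flutes (to 65 mm) from the foot up to z = 22 mm, tapering to 40 mm across at the top, 44 mm high over the icing. The firm body to grip is 62 mm across. About 0.09 kg. Origin: underside centre.
- dome: Clear glass dome (cloche), open below, loose: 110 mm outside, 102 mm inside, glass 80 mm high with 76 mm clear height inside. On top a wooden knob 24 mm across: stem from z = 80 mm, full width from z = 93 to 111 mm, top at 116 mm; lift it by the knob from above. About 0.32 kg. Origin: centre of the open lower edge.
- oval_roll: Oval roll with one lengthwise pale cut, 93 mm long (its x), 45 mm wide, 45 mm high. Not part of the job: it stays where it lies. Origin: underside centre.
Mind the look-alikes: they are no part of the job. What is shaped like the jar but pink or purple is not meant. Leave any blue look-alike of the roll alone.

How it is judged (in metres and radians):
At the end, for the whole second after the job is handed in: On the board, upright, within 15 mm along and across: loaf in the middle (square within 0.2 rad), roll 76 mm from the middle towards the handle, jar 76 mm towards the plain end. Cake and dome flat on the stand, centred within 15 mm. Oval roll within 30 mm of its place; all at rest (x of loaf in the frame of board between -0.015 and 0.015 m and y of loaf in the frame of board between -0.015 and 0.015 m and z of loaf in the frame of board between 0.012 and 0.025 m and angle between each of loaf, roll, jar's own z axis and vertical below 0.2 rad and linear speed of each of loaf, roll, jar, cake, dome below 0.02 m/s and angle between the y axis of loaf and the y axis of board, either way round below 0.2 rad and x of roll in the frame of board between -0.091 and -0.061 m and y of roll in the frame of board between -0.015 and 0.015 m and z of roll in the frame of board between 0.012 and 0.025 m and x of jar in the frame of board between 0.061 and 0.091 m and y of jar in the frame of board between -0.015 and 0.015 m and z of jar in the frame of board between 0.012 and 0.025 m and horizontal distance between each of cake, dome and stand below 0.015 m and z of cake in the frame of stand between 0.045 and 0.056 m and angle between each of cake, dome's own z axis and vertical below 0.08 rad and z of dome in the frame of stand between 0.045 and 0.056 m and distance of oval_roll from where it was at the start of the episode below 0.03 m); the robot touches nothing.
It fails at once if the glass dome is tipped over (angle between dome's own z axis and vertical above 0.7 rad).
It fails at once if something is dropped (falls free, over 0.5 m/s, as from more than about 13 mm) instead of set down ((linear speed of loaf above 0.5 m/s and contact force between loaf and the fingers below 0.2 N) or (linear speed of roll above 0.5 m/s and contact force between roll and the fingers below 0.2 N) or (linear speed of cake above 0.5 m/s and contact force between cake and the fingers below 0.2 N) or (linear speed of jar above 0.5 m/s and contact force between jar and the fingers below 0.2 N) or (linear speed of dome above 0.5 m/s and contact force between dome and the fingers below 0.2 N)).
It fails at once if the oval roll is moved away (distance of oval_roll from where it was at the start of the episode above 0.03 m).
It also fails if it takes over 122 s, if anything falls off the work surface, if the arm or the gripper's body presses on something with over 40 N, if the wrist force passes 120 N, or if a joint passes its speed limit or range.

## Working session

There is one attempt and no reset: what is moved stays moved. The work goes in short steps, Python scripts to look and compute and a tool call to move; the robot and the scene stay as the last step left them, time stands still between calls to the robot, and variables do not carry over. Pictures are saved under pics/ and viewed, at most 14 in all, crops included, and the job is handed in when it is done.

Besides the shell and the picture viewer there is one more tool, called after "Call:" as a command line: name --pt "numbers of a row" for each row, then --argument value for the rest. play_rows: Moves the arm, as the interface text tells. Its arguments: {"type":"object","properties":{"commands":{"type":"array","items":{"type":"array","items":{"type":"number"}}}},"required":["commands"]}

```bash
ls; mkdir -p pics; cat > h.py <<'E'
import numpy as np, cv2
from scipy.spatial.transform import Rotation as R
from station import sensors, cams, workorder, bot
def rot(o):
    o=np.array(o,float)
    if o.shape==(3,3): return o
    return R.from_euler('xyz',o,degrees=True).as_matrix() if o.size==3 else R.from_quat(o).as_matrix()
def ray(f,u,v,z):
    d=rot(f['orientation'])@np.array([(u-f['cx'])/f['fx'],(v-f['cy'])/f['fy'],1]); e=np.array(f['eye'])
    return (e+d*(z-e[2])/d[2]).round(4)
def proj(f,p):
    c=rot(f['orientation']).T@(np.array(p)-np.array(f['eye'])); return [round(f['fx']*c[0]/c[2]+f['cx'],1),round(f['fy']*c[1]/c[2]+f['cy'],1)]
E
python3 - <<'E'
from h import *
import pickle
print(sensors.sense(),bot.tip_extent)
for n in('top','side'):
    f=cams.grab_frame(n); pickle.dump(f,open(n+'.pkl','wb'))
    print({k:v for k,v in f.items() if k!='frame'})
    cv2.imwrite(f'pics/{n}0.png',cv2.cvtColor(f['frame'],cv2.COLOR_RGB2BGR))
E
```

```text
pics
{'time': 0.0, 'joints': array([5.35880736e+01, 5.99831490e+00, 5.52537221e+00, 8.96049117e+01,
       1.32531592e-03, 7.75281279e+01]), 'joint_velocities': array([-0.03977046, -0.05190746, -0.0086295 ,  0.06333071,  0.00519193,
        0.00323632]), 'joint_torque': array([-5.58007414e-04, -5.56933951e+01,  5.03646719e+01,  1.68263057e-02,
       -6.02660803e-04, -1.53391454e-05]), 'ee_pos': array([0.24323702, 0.54812028, 0.23850922]), 'tool_rot': array([-1.79924269e+02, -1.81074980e-02,  1.56059933e+02]), 'wrist_force': array([ 0.02305549,  0.39402584, -0.11006686]), 'ft_torque': array([-0.02974927, -0.03098367, -0.02956994]), 'grasp_force': 0.0, 'opening': 0.9973839547699449} 0.008
{'fx': 377.54179535987834, 'fy': 377.54179535987834, 'cx': 323.22289028579263, 'cy': 202.12985213187878, 'eye': array([0.34179695, 0.00752216, 1.0283293 ]), 'orientation': array([-171.61790478,    0.4896819 ,  -90.6863529 ])}
{'fx': 474.48491571882835, 'fy': 474.48491571882835, 'cx': 325.1189541433196, 'cy': 192.9861602909251, 'eye': array([ 0.34939515, -0.71605425,  0.96802864]), 'orientation': array([-140.97311225,   -0.60750658,   -9.11531476])}
```

View pics/top0.png

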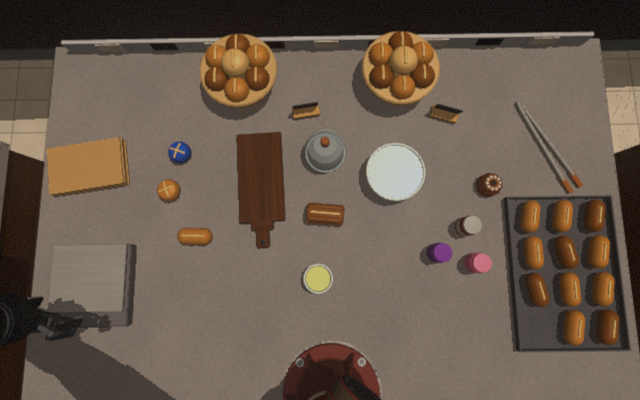

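View pics/side0.png

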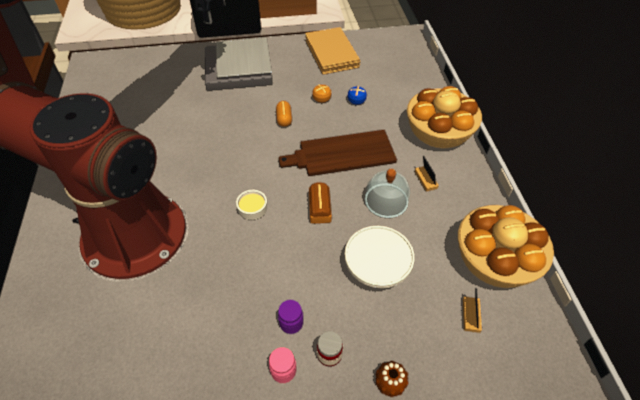

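Top view: dome (324,151), stand (395,172), loaf (325,214), board blade about (262,178), oval roll (195,236), cake (489,184). Roll candidates: orange with a cross cut (168,190), which fits, and blue (179,152), the look-alike. Jar candidates: steel lid with a dark red body (469,226), which fits, purple (440,253) and pink (480,263), both look-alikes. I'll confirm these in one enlarged montage.

```bash
python3 - <<'E'
from h import *
t=cv2.imread('pics/top0.png');s=cv2.imread('pics/side0.png')
def c(im,x,y,w,h,k):return cv2.resize(im[y:y+h,x:x+w],None,fx=k,fy=k,interpolation=cv2.INTER_CUBIC)
a=np.hstack([c(t,145,130,100,75,4),c(t,420,165,100,75,4)]);b=np.hstack([c(s,260,70,133,100,3)[:300,:399],c(s,262,295,160,105,2.857)[:300,:401]])
cv2.imwrite('pics/m1.png',np.vstack([a,b]))
d=np.hstack([c(t,225,120,80,140,4.2),c(t,300,120,130,140,3.5)[:490]]) if 0 else c(t,230,120,200,130,4)
cv2.imwrite('pics/m2.png',d)
cv2.imwrite('pics/m3.png',c(s,270,120,160,180,3.3))
E
```

```text
(no output)
```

View pics/m1.png

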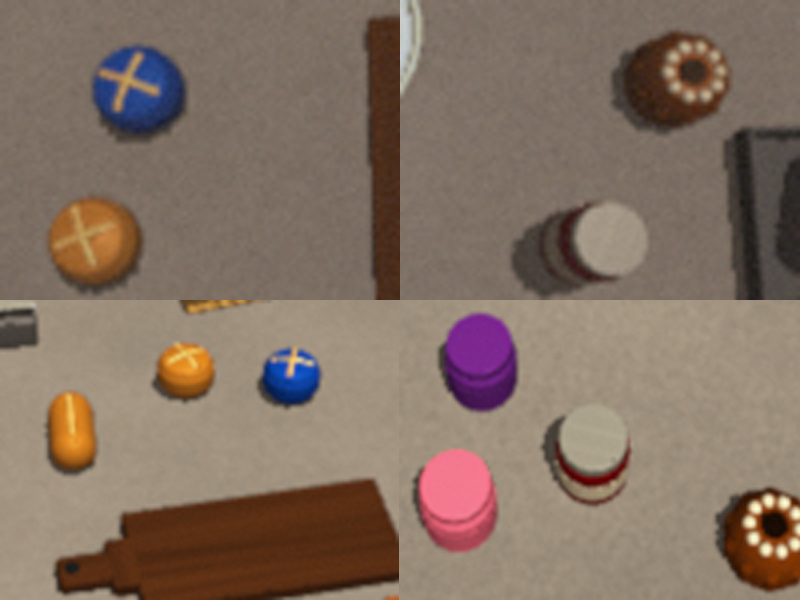

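View pics/m2.png

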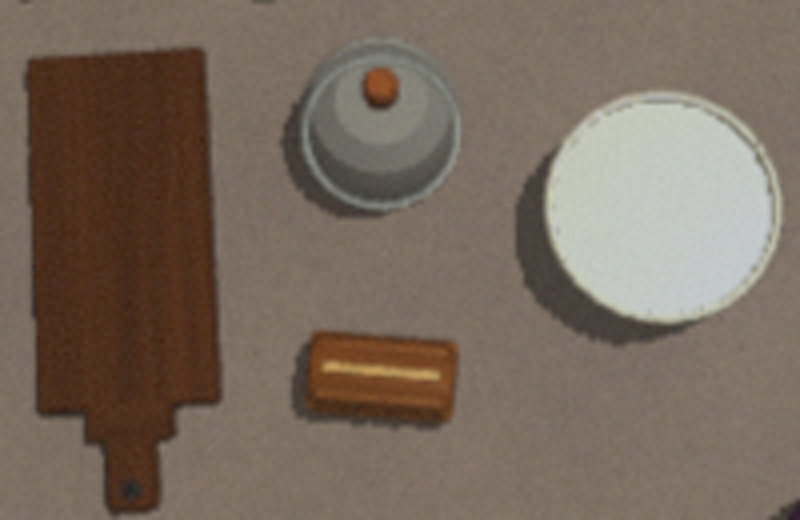

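View pics/m3.png

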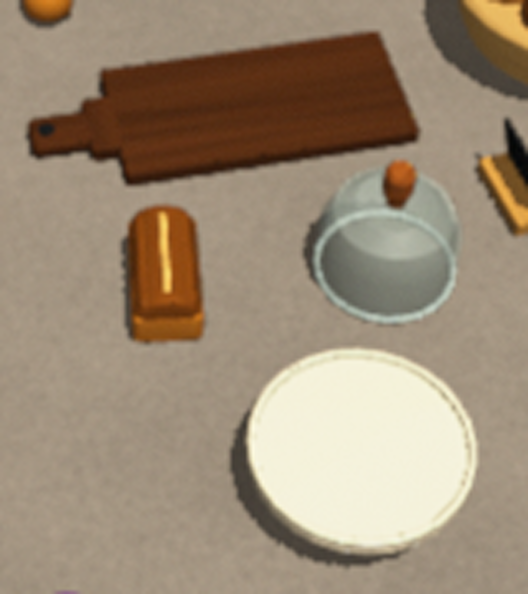

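The crops confirm it: the roll is the orange cross-cut one at top (166,189), and the jar is the steel lid with red body and paper band at top (473,225). The cake hole is at (493.5,182.5). The dome, stand, loaf and board are clear.

```bash
python3 - <<'E'
from h import *
import pickle
t=pickle.load(open('top.pkl','rb'));s=pickle.load(open('side.pkl','rb'))
m2=lambda x,y:((x+.5)/4-.5+230,(y+.5)/4-.5+120)
m3=lambda x,y:((x+.5)/3.3-.5+270,(y+.5)/3.3-.5+120)
def p(n,z,a,b):print(n,ray(t,*a,z)[:2],ray(s,*b,z)[:2])
p('roll',.042,(166,189),(322,87.5))
p('cake',.042,(493.4,182.3),(393.5,373))
p('jar',.065,(472.6,224.6),(330.3,344))
for a,b in zip([(27,60),(202,49),(219,402),(38,413)],[(103,70),(378,33),(416,130),(127,180)]):p('board',.018,m2(*a),m3(*b))
p('stand',.054,m2(664,207),m3(362,446))
for n,u in(('L',547),('R',781)):print(ray(t,*m2(u,207),.054))
p('knob',.114,m2(380,87),m3(400,168)); p('domebase',.0,m2(381,131),m3(385.5,266))
p('loafA',.051,m2(322,367),m3(163,213));p('loafB',.051,m2(440,376),m3(166,291))
p('oval',.045,(195,236),(284,110))
E
```

```text
roll [0.5281 0.4326] [0.5345 0.4358]
cake [ 0.5344 -0.4375] [ 0.5375 -0.4365]
jar [ 0.4209 -0.3659] [ 0.4248 -0.3702]
board [0.6839 0.2539] [0.4436 0.2403]
board [0.6901 0.132 ] [0.6879 0.2502]
board [0.4432 0.1194] [0.6917 0.132 ]
board [0.4374 0.2411] [0.4468 0.1131]
stand [ 0.5649 -0.1777] [ 0.5685 -0.1808]
[ 0.5659 -0.1007  0.054 ]
[ 0.5638 -0.2546  0.054 ]
knob [0.6305 0.0084] [0.636  0.0111]
domebase [0.6346 0.0082] [0.6376 0.0092]
loafA [0.462  0.0486] [0.4661 0.0469]
loafB [ 0.4551 -0.0282] [ 0.457  -0.0275]
oval [0.402  0.3494] [0.4084 0.3465]
```

```bash
cat >> h.py <<'E'
def go(x,y,z,yaw):
    s=sensors.sense(); r=R.from_euler('xyz',s['tool_rot'],degrees=True)
    print('pos',s['ee_pos'].round(4),'rot',s['tool_rot'].round(1),'F',s['wrist_force'].round(1),'open',round(float(s['opening']),3),'t',s['time'])
    q=R.from_euler('xyz',[180,0,yaw],degrees=True)
    d=np.array([x,y,z])-s['ee_pos']
    print('turn units',((r.inv()*q).as_rotvec(degrees=True)/6).round(2),'shift now',(r.inv().apply(d)/.025).round(2),'shift after turn',(q.inv().apply(d)/.025).round(2))
E
python3 -c "
from h import *
go(.46,.01,.15,84)"
```

```text
pos [0.2433 0.5482 0.2386] rot [-179.9   -0.   156.1] F [ 0.3 -0.4 -0.3] open 0.999 t 0.1
turn units [-1.000e-02  0.000e+00  1.201e+01] shift now [-16.66 -16.15   3.56] shift after turn [-20.5   10.87   3.54]
```

Call:
play_rows --pt "0 0 1 0 0 0 1" --pt "0 0 1 0 0 0 1" --pt "0 0 1 0 0 0 1" --pt "0 0 1 0 0 0 1" --pt "0 0 1 0 0 0 1" --pt "0 0 1 0 0 0 1" --pt "0 0 1 0 0 0 1" --pt "0 0 1 0 0 0 1" --pt "0 0 1 0 0 0 1" --pt "0 0 1 0 0 0 1" --pt "0 0 1 0 0 0 1" --pt "0 0 1 0 0 0 1" --pt "0 0 0 0 0 0 1"

```text
time: 1.18
ee_pos: [0.2433, 0.5482, 0.2389]
tool_rot: [-180.0, 0.0, 83.8]
wrist_force: [0.2, -0.4, -1.0]
opening: 1.002
grasp_force: 0.0
```

```bash
python3 -c "
from h import *
go(.46,.01,.15,84)"
```

```text
pos [0.2433 0.5482 0.2389] rot [-180.     0.    83.8] F [ 0.2 -0.4 -1. ] open 1.002 t 1.1833
turn units [-0.    0.01 -0.03] shift now [-20.46  10.95   3.56] shift after turn [-20.51  10.87   3.55]
```

Call:
play_rows --pt "0 0 0 -1 0.54 0.17 1" --pt "0 0 0 -1 0.54 0.17 1" --pt "0 0 0 -1 0.54 0.17 1" --pt "0 0 0 -1 0.54 0.17 1" --pt "0 0 0 -1 0.54 0.17 1" --pt "0 0 0 -1 0.54 0.17 1" --pt "0 0 0 -1 0.54 0.17 1" --pt "0 0 0 -1 0.54 0.17 1" --pt "0 0 0 -1 0.54 0.17 1" --pt "0 0 0 -1 0.54 0.17 1" --pt "0 0 0 -1 0.54 0.17 1" --pt "0 0 0 -1 0.54 0.17 1" --pt "0 0 0 -1 0.54 0.17 1" --pt "0 0 0 -1 0.54 0.17 1" --pt "0 0 0 -1 0.54 0.17 1" --pt "0 0 0 -1 0.54 0.17 1" --pt "0 0 0 -1 0.54 0.17 1" --pt "0 0 0 -1 0.54 0.17 1" --pt "0 0 0 -0.5 0.2 0.1 1" --pt "0 0 0 0 0 0 1"

```text
time: 2.85
ee_pos: [0.4426, 0.0605, 0.1595]
tool_rot: [-179.9, 0.0, 84.1]
wrist_force: [-0.9, 0.4, -0.5]
opening: 1.002
grasp_force: 0.0
```

```bash
python3 -c "
from h import *
go(.46,.01,.013,84)"
```

```text
pos [0.4426 0.0605 0.1595] rot [-179.9    0.    84.1] F [-0.9  0.4 -0.5] open 1.002 t 2.85
turn units [-0.01  0.    0.01] shift now [-1.93  0.91  5.86] shift after turn [-1.94  0.9   5.86]
```

Call:
play_rows --pt "0 0 0 -1 0.5 0 1" --pt "0 0 0 -0.94 0.4 0 1" --pt "0 0 0 0 0 1 1" --pt "0 0 0 0 0 1 1" --pt "0 0 0 0 0 1 1" --pt "0 0 0 0 0 1 1" --pt "0 0 0 0 0 0.6 1" --pt "0 0 0 0 0 0.5 1" --pt "0 0 0 0 0 0.4 1" --pt "0 0 0 0 0 0.36 1" --pt "0 0 0 0 0 0 1" --pt "0 0 0 0 0 0 0" --pt "0 0 0 0 0 0 0" --pt "0 0 0 0 0 0 0" --pt "0 0 0 0 0 0 0" --pt "0 0 0 0 0 0 0" --pt "0 0 0 0 0 0 0" --pt "0 0 0 0 0 0 0" --pt "0 0 0 0 0 0 0" --pt "0 0 0 0 0 0 0"

```text
time: 4.52
ee_pos: [0.4606, 0.012, 0.015]
tool_rot: [179.9, 0.0, 84.1]
wrist_force: [-0.4, -0.0, 6.1]
opening: 0.619
grasp_force: 64.6
```

```bash
python3 -c "
from h import *
go(.5655,.185,.09,93.1)"
```

```text
pos [0.4606 0.012  0.015 ] rot [179.9   0.   84.1] F [-0.4 -0.   6.1] open 0.619 t 4.5167
turn units [ 0.02  0.   -1.51] shift now [ 7.32  3.46 -2.99] shift after turn [ 6.68  4.56 -3.  ]
```

Call:
play_rows --pt "0 0 0 0 0 -0.4 0" --pt "0 0 0 0 0 -0.6 0" --pt "0 0 0 0 0 -1 0" --pt "0 0 0 0 0 -1 0" --pt "0 0 -0.75 0 0 0 0" --pt "0 0 -0.76 0 0 0 0" --pt "0 0 0 0.4 0.27 0 0" --pt "0 0 0 0.9 0.6 0 0" --pt "0 0 0 0.9 0.6 0 0" --pt "0 0 0 0.9 0.6 0 0" --pt "0 0 0 0.9 0.6 0 0" --pt "0 0 0 0.9 0.6 0 0" --pt "0 0 0 0.9 0.6 0 0" --pt "0 0 0 0.6 0.4 0 0" --pt "0 0 0 0.36 0.29 0 0" --pt "0 0 0 0 0 0.5 0" --pt "0 0 0 0 0 0.5 0" --pt "0 0 0 0 0 0.5 0" --pt "0 0 0 0 0 0 0" --pt "0 0 0 0 0 0 0"

```text
time: 6.18
ee_pos: [0.5627, 0.1863, 0.0497]
tool_rot: [-179.8, 0.0, 93.1]
wrist_force: [0.8, 0.2, -1.2]
opening: 0.623
grasp_force: 63.6
```

```bash
python3 -c "
from h import *
go(.5655,.187,.034,93.1)"
```

```text
pos [0.5627 0.1863 0.0497] rot [-179.8    0.    93.1] F [ 0.8  0.2 -1.2] open 0.623 t 6.1833
turn units [-0.03  0.   -0.01] shift now [0.02 0.11 0.63] shift after turn [0.02 0.11 0.63]
```

Call:
play_rows --pt "0 0 0 0 0.1 0.2 0" --pt "0 0 0 0 0 0.2 0" --pt "0 0 0 0 0 0.12 0" --pt "0 0 0 0 0 0.08 0" --pt "0 0 0 0 0 0.04 0" --pt "0 0 0 0 0 0 0" --pt "0 0 0 0 0 0 0"

```text
time: 6.77
ee_pos: [0.5668, 0.1873, 0.0355]
tool_rot: [180.0, -0.0, 93.1]
wrist_force: [0.2, 0.7, -1.4]
opening: 0.618
grasp_force: 63.6
```

Call:
play_rows --pt "0 0 0 0 0 0.06 0" --pt "0 0 0 0 0 0 0" --pt "0 0 0 0 0 0.05 0" --pt "0 0 0 0 0 0 0" --pt "0 0 0 0 0 0 0"

```text
time: 7.18
ee_pos: [0.567, 0.1873, 0.0331]
tool_rot: [180.0, -0.0, 93.1]
wrist_force: [-2.9, -0.3, 2.9]
opening: 0.618
grasp_force: 64.3
```

Contact. Release and rise.

Call:
play_rows --pt "0 0 0 0 0 0 0.75" --pt "0 0 0 0 0 0 0.85" --pt "0 0 0 0 0 0 1" --pt "0 0 0 0 0 0 1" --pt "0 0 0 0 0 0 1" --pt "0 0 0 0 0 0 1" --pt "0 0 0 0 0 -0.3 1" --pt "0 0 0 0 0 -1 1" --pt "0 0 0 0 0 -1 1" --pt "0 0 0 0 0 -1 1" --pt "0 0 0 0 0 -1 1" --pt "0 0 0 0 0 0 1"

```text
time: 8.18
ee_pos: [0.5695, 0.1876, 0.1466]
tool_rot: [179.5, -0.0, 93.1]
wrist_force: [0.9, 0.6, 0.1]
opening: 0.999
grasp_force: 0.0
```

```bash
python3 -c "
from h import *
go(.531,.434,.13,180)"
```

```text
pos [0.5695 0.1876 0.1466] rot [179.5  -0.   93.1] F [0.9 0.6 0.1] open 0.999 t 8.1833
turn units [  0.07   0.06 -14.48] shift now [ 9.93 -1.    0.66] shift after turn [1.54 9.86 0.66]
```

Call:
play_rows --pt "0 0 -1 0 0 0 1" --pt "0 0 -1 0 0 0 1" --pt "0 0 -1 0 0 0 1" --pt "0 0 -1 0 0 0 1" --pt "0 0 -1 0 0 0 1" --pt "0 0 -1 0 0 0 1" --pt "0 0 -1 0 0 0 1" --pt "0 0 -1 0 0 0 1" --pt "0 0 -1 0 0 0 1" --pt "0 0 -1 0 0 0 1" --pt "0 0 -1 0 0 0 1" --pt "0 0 -1 0 0 0 1" --pt "0 0 -1 0 0 0 1" --pt "0 0 -1 0 0 0 1" --pt "0 0 -0.48 0 0 0 1"

```text
time: 9.43
ee_pos: [0.5667, 0.1873, 0.1403]
tool_rot: [180.0, 0.0, -179.7]
wrist_force: [-0.2, 0.3, 0.8]
opening: 0.998
grasp_force: 0.0
```

Call:
play_rows --pt "0 0 0 0.15 1 0 1" --pt "0 0 0 0.15 1 0 1" --pt "0 0 0 0.15 1 0 1" --pt "0 0 0 0.15 1 0 1" --pt "0 0 0 0.15 1 0 1" --pt "0 0 0 0.15 1 0 1" --pt "0 0 0 0.15 1 0 1" --pt "0 0 0 0.15 1 0 1" --pt "0 0 0 0.15 1 0 1" --pt "0 0 0 0.1 0.6 0 1" --pt "0 0 0 0 0.2 0 1" --pt "0 0 0 0 0 0 1" --pt "0 0 0 0 0 0 1"

```text
time: 10.52
ee_pos: [0.5307, 0.4317, 0.14]
tool_rot: [-180.0, -0.0, -180.0]
wrist_force: [0.2, -0.5, -0.2]
opening: 1.003
grasp_force: 0.0
```

```bash
python3 -c "
from h import *
go(.531,.434,.011,180)"
```

```text
pos [0.5307 0.4317 0.14  ] rot [-180.   -0. -180.] F [ 0.2 -0.5 -0.2] open 1.003 t 10.5167
turn units [-0. -0.  0.] shift now [-0.01  0.09  5.16] shift after turn [-0.01  0.09  5.16]
```

Call:
play_rows --pt "0 0 0 0 0.09 1 1" --pt "0 0 0 0 0 1 1" --pt "0 0 0 0 0 1 1" --pt "0 0 0 0 0 0.8 1" --pt "0 0 0 0 0 0.6 1" --pt "0 0 0 0 0 0.5 1" --pt "0 0 0 0 0 0.26 1" --pt "0 0 0 0 0 0 1" --pt "0 0 0 0 0 0 1" --pt "0 0 0 0 0 0 0" --pt "0 0 0 0 0 0 0" --pt "0 0 0 0 0 0 0" --pt "0 0 0 0 0 0 0" --pt "0 0 0 0 0 0 0" --pt "0 0 0 0 0 0 0" --pt "0 0 0 0 0 0 0" --pt "0 0 0 0 0 0 0"

```text
time: 11.93
ee_pos: [0.5316, 0.4351, 0.0132]
tool_rot: [179.9, 0.2, -180.0]
wrist_force: [-1.1, -0.6, 6.7]
opening: 0.672
grasp_force: 64.4
```

```bash
python3 -c "
from h import *
b=np.radians(3.1);c=np.array([.5655,.185]);e=np.array([np.cos(b),np.sin(b)])
print(c-.076*e,c+.076*e)
go(*(c-.076*e),.13,180)"
```

```text
[0.48961121 0.18089001] [0.64138879 0.18910999]
pos [0.5316 0.4351 0.0132] rot [ 179.9    0.2 -180. ] F [-1.1 -0.6  6.7] open 0.672 t 11.9333
turn units [0.01 0.03 0.  ] shift now [  1.67 -10.16  -4.69] shift after turn [  1.68 -10.17  -4.67]
```

Call:
play_rows --pt "0 0 0 0 0 -0.4 0" --pt "0 0 0 0 0 -0.8 0" --pt "0 0 0 0 0 -1 0" --pt "0 0 0 0 0 -1 0" --pt "0 0 0 0 0 -0.8 0" --pt "0 0 0 0.15 -0.5 0 0" --pt "0 0 0 0.16 -1 0 0" --pt "0 0 0 0.16 -1 0 0" --pt "0 0 0 0.16 -1 0 0" --pt "0 0 0 0.16 -1 0 0" --pt "0 0 0 0.16 -1 0 0" --pt "0 0 0 0.16 -1 0 0" --pt "0 0 0 0.16 -1 0 0" --pt "0 0 0 0.16 -1 0 0" --pt "0 0 0 0.16 -1 0 0" --pt "0 0 0 0.1 -0.5 0 0" --pt "0 0 0 0.1 -0.17 0 0" --pt "0 0 0 0 0 0 0" --pt "0 0 0 0 0 0 0"

```text
time: 13.52
ee_pos: [0.486, 0.1809, 0.1115]
tool_rot: [180.0, 0.0, -180.0]
wrist_force: [0.0, -0.4, -0.6]
opening: 0.675
grasp_force: 64.2
```

Call:
play_rows --pt "0 0 0 0 0 0.5 0" --pt "0 0 0 0 0 0.6 0" --pt "0 0 0 0 0 0.6 0" --pt "0 0 0 0 0 0.5 0" --pt "0 0 0 0 0 0.4 0" --pt "0 0 0 0 0 0.2 0" --pt "0 0 0 0 0 0 0" --pt "0 0 0 0 0 0 0"

```text
time: 14.18
ee_pos: [0.4858, 0.1804, 0.0411]
tool_rot: [180.0, 0.0, -180.0]
wrist_force: [-0.4, -0.5, 0.2]
opening: 0.672
grasp_force: 64.2
```

```bash
python3 -c "
from h import *
go(.4896,.1809,.0315,180)
for n in('top','side'):
    f=cams.grab_frame(n); cv2.imwrite(f'pics/{n}1.png',cv2.cvtColor(f['frame'],cv2.COLOR_RGB2BGR))
t=cv2.imread('pics/top1.png');s=cv2.imread('pics/side1.png')
a=cv2.resize(t[120:260,200:300],(400,560),interpolation=2);b=cv2.resize(s[100:240,270:370],(400,560),interpolation=2)
cv2.imwrite('pics/m4.png',np.hstack([a,b]))"
```

```text
pos [0.4858 0.1804 0.0411] rot [ 180.    0. -180.] F [-0.4 -0.5  0.2] open 0.672 t 14.1833
turn units [0. 0. 0.] shift now [-0.15  0.02  0.39] shift after turn [-0.15  0.02  0.39]
```

View pics/m4.png

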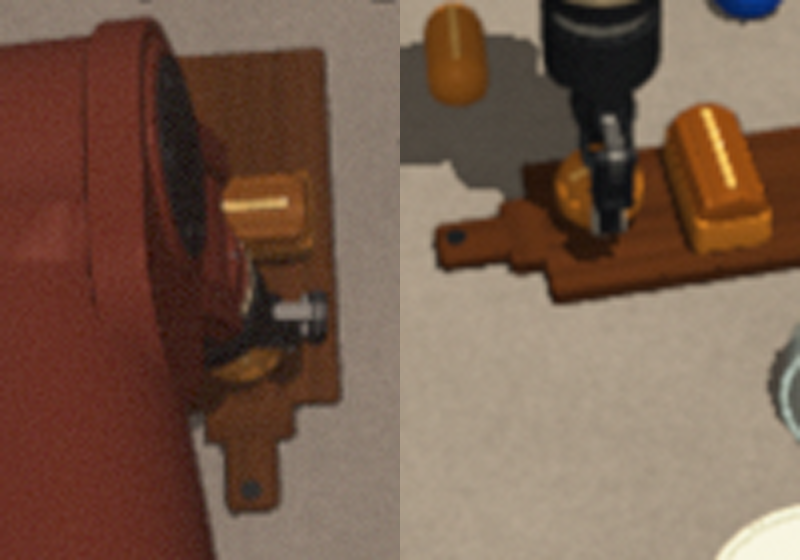

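The crop shows the loaf on the board (side slash centre about (350,137)) and the held roll at side column about 320, slightly towards the handle relative to the fingers. I'll measure both.

```bash
python3 -c "
from h import *
import pickle
s=pickle.load(open('side.pkl','rb'));t=pickle.load(open('top.pkl','rb'))
P=lambda x,y:((x-400+.5)/4-.5+270,(y+.5)/4-.5+100)
T=lambda x,y:((x+.5)/4-.5+200,(y+.5)/4-.5+120)
print('loaf',ray(s,*P(722,148),.069),ray(s,*P(710,110),.069),ray(s,*P(733,187),.069))
print('loaf R end top cam',ray(t,*T(287,203),.069))
print('roll',ray(s,*P(599,190),.046))
print([4*(np.array(proj(s,(.4896-.0038,.1805,.046)))-[270,100])+[400,0], 4*(np.array(proj(s,(.4858,.1505,.04)))-[270,100])+[400,0]])
"
```

```text
loaf [0.5721 0.1854 0.069 ] [0.571  0.2231 0.069 ] [0.5723 0.1481 0.069 ]
loaf R end top cam [0.5686 0.148  0.069 ]
roll [0.4874 0.1809 0.046 ]
[array([595.2, 189.2]), array([602. , 227.2])]
```

Call:
play_rows --pt "0 0 0 -0.1 0 0 0" --pt "0 0 0 -0.05 0 0.1 0" --pt "0 0 0 0 0 0.1 0" --pt "0 0 0 0 0 0.08 0" --pt "0 0 0 0 0 0.04 0" --pt "0 0 0 0 0 0 0" --pt "0 0 0 0 0 0 0"

```text
time: 14.87
ee_pos: [0.4894, 0.1803, 0.0329]
tool_rot: [180.0, -0.0, -180.0]
wrist_force: [0.2, -0.3, -1.2]
opening: 0.674
grasp_force: 64.2
```

Call:
play_rows --pt "0 0 0 0 0 0.06 0" --pt "0 0 0 0 0 0 0" --pt "0 0 0 0 0 0.04 0" --pt "0 0 0 0 0 0 0" --pt "0 0 0 0 0 0 0"

```text
time: 15.28
ee_pos: [0.4895, 0.1803, 0.0312]
tool_rot: [-180.0, 0.0, -180.0]
wrist_force: [-2.4, -0.8, 5.9]
opening: 0.679
grasp_force: 64.8
```

Call:
play_rows --pt "0 0 0 0 0 0 0.75" --pt "0 0 0 0 0 0 0.85" --pt "0 0 0 0 0 0 1" --pt "0 0 0 0 0 0 1" --pt "0 0 0 0 0 0 1" --pt "0 0 0 0 0 0 1" --pt "0 0 0 0 0 -0.3 1" --pt "0 0 0 0 0 -1 1" --pt "0 0 0 0 0 -1 1" --pt "0 0 0 0 0 -1 1" --pt "0 0 0 0 0 -1 1" --pt "0 0 0 0 0 -1 1" --pt "0 0 0 0 0 0 1"

```text
time: 16.37
ee_pos: [0.4919, 0.1806, 0.1691]
tool_rot: [180.0, 0.4, -180.0]
wrist_force: [1.4, -0.2, 1.8]
opening: 1.0
grasp_force: 0.0
```

```bash
python3 -c "
from h import *
go(.423,-.368,.16,180)"
```

```text
pos [0.4919 0.1806 0.1691] rot [ 180.     0.4 -180. ] F [ 1.4 -0.2  1.8] open 1.0 t 16.3667
turn units [0.01 0.07 0.  ] shift now [  2.76 -21.94   0.32] shift after turn [  2.76 -21.94   0.36]
```

Call:
play_rows --pt "0 0 0 0.12 -1 0 1" --pt "0 0 0 0.12 -1 0 1" --pt "0 0 0 0.12 -1 0 1" --pt "0 0 0 0.12 -1 0 1" --pt "0 0 0 0.12 -1 0 1" --pt "0 0 0 0.12 -1 0 1" --pt "0 0 0 0.12 -1 0 1" --pt "0 0 0 0.12 -1 0 1" --pt "0 0 0 0.12 -1 0 1" --pt "0 0 0 0.12 -1 0 1" --pt "0 0 0 0.12 -1 0 1" --pt "0 0 0 0.12 -1 0 1" --pt "0 0 0 0.12 -1 0 1" --pt "0 0 0 0.12 -1 0 1" --pt "0 0 0 0.12 -1 0 1" --pt "0 0 0 0.12 -1 0 1" --pt "0 0 0 0.12 -1 0 1" --pt "0 0 0 0.12 -1 0 1" --pt "0 0 0 0.12 -1 0 1" --pt "0 0 0 0.12 -1 0 1"

```text
time: 18.03
ee_pos: [0.4292, -0.321, 0.1633]
tool_rot: [-180.0, 0.0, 180.0]
wrist_force: [0.1, 0.1, -0.0]
opening: 1.001
grasp_force: 0.0
```

Call:
play_rows --pt "0 0 0 0.1 -1 0 1" --pt "0 0 0 0.1 -0.6 0 1" --pt "0 0 0 0 -0.3 0 1" --pt "0 0 0 0 0 0 1" --pt "0 0 0 0 0 0 1" --pt "0 0 0 0 0 0 1"

```text
time: 18.53
ee_pos: [0.4248, -0.3661, 0.1631]
tool_rot: [180.0, 0.0, -179.9]
wrist_force: [1.2, 0.5, 0.3]
opening: 1.004
grasp_force: 0.0
```

```bash
python3 -c "
from h import *
go(.423,-.368,.018,180)"
```

```text
pos [ 0.4248 -0.3661  0.1631] rot [ 180.     0.  -179.9] F [1.2 0.5 0.3] open 1.004 t 18.5333
turn units [0.01 0.   0.01] shift now [ 0.07 -0.08  5.8 ] shift after turn [ 0.07 -0.08  5.8 ]
```

Call:
play_rows --pt "0 0 0 0.07 -0.08 1 1" --pt "0 0 0 0 0 1 1" --pt "0 0 0 0 0 1 1" --pt "0 0 0 0 0 1 1" --pt "0 0 0 0 0 0.8 1" --pt "0 0 0 0 0 0.5 1" --pt "0 0 0 0 0 0.3 1" --pt "0 0 0 0 0 0.2 1" --pt "0 0 0 0 0 0 1" --pt "0 0 0 0 0 0 1" --pt "0 0 0 0 0 0 0" --pt "0 0 0 0 0 0 0" --pt "0 0 0 0 0 0 0" --pt "0 0 0 0 0 0 0" --pt "0 0 0 0 0 0 0" --pt "0 0 0 0 0 0 0" --pt "0 0 0 0 0 0 0" --pt "0 0 0 0 0 0 0" --pt "0 0 0 0 0 0 0"

```text
time: 20.12
ee_pos: [0.4232, -0.3696, 0.0193]
tool_rot: [-180.0, 0.1, -180.0]
wrist_force: [-0.6, 2.7, 6.5]
opening: 0.594
grasp_force: 62.3
```

```bash
python3 -c "
from h import *
go(.6425,.189,.16,180)"
```

```text
pos [ 0.4232 -0.3696  0.0193] rot [-1.8e+02  1.0e-01 -1.8e+02] F [-0.6  2.7  6.5] open 0.594 t 20.1167
turn units [-0.01  0.01  0.  ] shift now [-8.78 22.34 -5.64] shift after turn [-8.77 22.34 -5.63]
```

Call:
play_rows --pt "0 0 0 0 0 -0.4 0" --pt "0 0 0 0 0 -0.8 0" --pt "0 0 0 0 0 -1 0" --pt "0 0 0 0 0 -1 0" --pt "0 0 0 0 0 -1 0" --pt "0 0 0 0 0 -0.9 0" --pt "0 0 0 0 0 -0.6 0" --pt "0 0 0 -0.2 0.5 0 0" --pt "0 0 0 -0.4 1 0 0" --pt "0 0 0 -0.4 1 0 0" --pt "0 0 0 -0.4 1 0 0" --pt "0 0 0 -0.4 1 0 0" --pt "0 0 0 -0.4 1 0 0" --pt "0 0 0 -0.4 1 0 0" --pt "0 0 0 -0.4 1 0 0" --pt "0 0 0 -0.4 1 0 0" --pt "0 0 0 -0.4 1 0 0" --pt "0 0 0 -0.4 1 0 0" --pt "0 0 0 -0.4 1 0 0" --pt "0 0 0 -0.4 1 0 0"

```text
time: 21.78
ee_pos: [0.5474, -0.0545, 0.1598]
tool_rot: [180.0, -0.1, -180.0]
wrist_force: [0.3, 0.2, -2.5]
opening: 0.594
grasp_force: 62.9
```

Call:
play_rows --pt "0 0 0 -0.4 1 0 0" --pt "0 0 0 -0.4 1 0 0" --pt "0 0 0 -0.4 1 0 0" --pt "0 0 0 -0.4 1 0 0" --pt "0 0 0 -0.4 1 0 0" --pt "0 0 0 -0.4 1 0 0" --pt "0 0 0 -0.4 1 0 0" --pt "0 0 0 -0.4 1 0 0" --pt "0 0 0 -0.3 0.8 0 0" --pt "0 0 0 -0.2 0.6 0 0" --pt "0 0 0 -0.1 0.4 0 0" --pt "0 0 0 0 0 0 0" --pt "0 0 0 0 0 0 0" --pt "0 0 0 0 0 0 0"

```text
time: 22.95
ee_pos: [0.6423, 0.1876, 0.1603]
tool_rot: [-180.0, -0.0, 180.0]
wrist_force: [-0.0, -0.1, -1.3]
opening: 0.593
grasp_force: 63.0
```

```bash
python3 -c "
from h import *
go(.6425,.189,.038,180)"
```

```text
pos [0.6423 0.1876 0.1603] rot [-180.   -0.  180.] F [-0.  -0.1 -1.3] open 0.593 t 22.95
turn units [-0.   -0.01 -0.  ] shift now [-0.01  0.06  4.89] shift after turn [-0.01  0.06  4.89]
```

Call:
play_rows --pt "0 0 0 0 0.06 0.5 0" --pt "0 0 0 0 0 0.8 0" --pt "0 0 0 0 0 0.8 0" --pt "0 0 0 0 0 0.8 0" --pt "0 0 0 0 0 0.7 0" --pt "0 0 0 0 0 0.5 0" --pt "0 0 0 0 0 0.3 0" --pt "0 0 0 0 0 0.2 0" --pt "0 0 0 0 0 0.1 0" --pt "0 0 0 0 0 0.06 0" --pt "0 0 0 0 0 0.04 0" --pt "0 0 0 0 0 0 0" --pt "0 0 0 0 0 0 0"

```text
time: 24.03
ee_pos: [0.6432, 0.1899, 0.0413]
tool_rot: [180.0, 0.1, -180.0]
wrist_force: [-0.8, 0.6, -2.4]
opening: 0.592
grasp_force: 63.0
```

Call:
play_rows --pt "0 0 0 0 0 0.08 0" --pt "0 0 0 0 0 0 0" --pt "0 0 0 0 0 0.05 0" --pt "0 0 0 0 0 0 0" --pt "0 0 0 0 0 0.04 0" --pt "0 0 0 0 0 0 0" --pt "0 0 0 0 0 0 0"

```text
time: 24.62
ee_pos: [0.6429, 0.1899, 0.0373]
tool_rot: [180.0, 0.0, -180.0]
wrist_force: [-3.0, 0.2, 5.5]
opening: 0.588
grasp_force: 63.7
```

Call:
play_rows --pt "0 0 0 0 0 0 0.7" --pt "0 0 0 0 0 0 0.85" --pt "0 0 0 0 0 0 1" --pt "0 0 0 0 0 0 1" --pt "0 0 0 0 0 0 1" --pt "0 0 0 0 0 0 1" --pt "0 0 0 0 0 -0.3 1" --pt "0 0 0 0 0 -1 1" --pt "0 0 0 0 0 -1 1" --pt "0 0 0 0 0 -1 1" --pt "0 0 0 0 0 -1 1" --pt "0 0 0 0 0 -1 1" --pt "0 0 0 0 0 -0.2 1" --pt "0 0 0 0 0 0 1" --pt "0 0 0 0 0 0 1"

```text
time: 25.87
ee_pos: [0.6428, 0.1898, 0.1738]
tool_rot: [180.0, 0.0, -180.0]
wrist_force: [0.9, 0.2, -0.4]
opening: 1.0
grasp_force: 0.0
```

```bash
python3 -c "
from h import *
go(.536,-.437,.17,180)"
```

```text
pos [0.6428 0.1898 0.1738] rot [ 180.    0. -180.] F [ 0.9  0.2 -0.4] open 1.0 t 25.8667
turn units [0. 0. 0.] shift now [  4.27 -25.07   0.15] shift after turn [  4.27 -25.07   0.15]
```

Call:
play_rows --pt "0 0 0 0.17 -1 0 1" --pt "0 0 0 0.17 -1 0 1" --pt "0 0 0 0.17 -1 0 1" --pt "0 0 0 0.17 -1 0 1" --pt "0 0 0 0.17 -1 0 1" --pt "0 0 0 0.17 -1 0 1" --pt "0 0 0 0.17 -1 0 1" --pt "0 0 0 0.17 -1 0 1" --pt "0 0 0 0.17 -1 0 1" --pt "0 0 0 0.17 -1 0 1" --pt "0 0 0 0.17 -1 0 1" --pt "0 0 0 0.17 -1 0 1" --pt "0 0 0 0.17 -1 0 1" --pt "0 0 0 0.17 -1 0 1" --pt "0 0 0 0.17 -1 0 1" --pt "0 0 0 0.17 -1 0 1" --pt "0 0 0 0.17 -1 0 1" --pt "0 0 0 0.17 -1 0 1" --pt "0 0 0 0.17 -1 0 1" --pt "0 0 0 0.17 -1 0 1"

```text
time: 27.53
ee_pos: [0.5567, -0.3108, 0.1717]
tool_rot: [179.9, -0.1, 180.0]
wrist_force: [0.7, 0.1, 0.1]
opening: 0.997
grasp_force: 0.0
```

Call:
play_rows --pt "0 0 0 0.17 -1 0 1" --pt "0 0 0 0.17 -1 0 1" --pt "0 0 0 0.17 -1 0 1" --pt "0 0 0 0.17 -1 0 1" --pt "0 0 0 0.1 -0.7 0 1" --pt "0 0 0 0.05 -0.3 0 1" --pt "0 0 0 0 0 0 1" --pt "0 0 0 0 0 0 1" --pt "0 0 0 0 0 0 1"

```text
time: 28.28
ee_pos: [0.5373, -0.4338, 0.1733]
tool_rot: [179.9, -0.0, -179.9]
wrist_force: [-0.0, 0.5, -0.7]
opening: 1.002
grasp_force: 0.0
```

```bash
python3 -c "
from h import *
go(.536,-.437,.010,180)"
```

```text
pos [ 0.5373 -0.4338  0.1733] rot [ 179.9   -0.  -179.9] F [-0.   0.5 -0.7] open 1.002 t 28.2833
turn units [ 0.01 -0.    0.01] shift now [ 0.05 -0.13  6.53] shift after turn [ 0.05 -0.13  6.53]
```

The tray corner is near the cake in y, so I'll turn the gripper to close along x.

Call:
play_rows --pt "0 0 1 0 0 0 1" --pt "0 0 1 0 0 0 1" --pt "0 0 1 0 0 0 1" --pt "0 0 1 0 0 0 1" --pt "0 0 1 0 0 0 1" --pt "0 0 1 0 0 0 1" --pt "0 0 1 0 0 0 1" --pt "0 0 1 0 0 0 1" --pt "0 0 1 0 0 0 1" --pt "0 0 1 0 0 0 1" --pt "0 0 1 0 0 0 1" --pt "0 0 1 0 0 0 1" --pt "0 0 1 0 0 0 1" --pt "0 0 1 0 0 0 1" --pt "0 0 1 0 0 0 1" --pt "0 0 0 0 0 0 1" --pt "0 0 0 0 0 0 1"

```text
time: 29.7
ee_pos: [0.5375, -0.4342, 0.1739]
tool_rot: [180.0, -0.0, 90.3]
wrist_force: [-0.4, -0.1, 0.4]
opening: 1.001
grasp_force: 0.0
```

```bash
python3 -c "
from h import *
import pickle
go(.536,-.437,.010,90)
t=pickle.load(open('top.pkl','rb'))
print('tray corner',ray(t,505,196,.02))"
```

```text
pos [ 0.5375 -0.4342  0.1739] rot [180.   -0.   90.3] F [-0.4 -0.1  0.4] open 1.001 t 29.7
turn units [ 0.   -0.    0.04] shift now [-0.11 -0.06  6.56] shift after turn [-0.11 -0.06  6.56]
tray corner [ 0.5007 -0.4757  0.02  ]
```

Call:
play_rows --pt "0 0 0 -0.11 -0.06 1 1" --pt "0 0 0 0 0 1 1" --pt "0 0 0 0 0 1 1" --pt "0 0 0 0 0 1 1" --pt "0 0 0 0 0 0.9 1" --pt "0 0 0 0 0 0.7 1" --pt "0 0 0 0 0 0.5 1" --pt "0 0 0 0 0 0.3 1" --pt "0 0 0 0 0 0.16 1" --pt "0 0 0 0 0 0 1" --pt "0 0 0 0 0 0 1" --pt "0 0 0 0 0 0 0" --pt "0 0 0 0 0 0 0" --pt "0 0 0 0 0 0 0" --pt "0 0 0 0 0 0 0" --pt "0 0 0 0 0 0 0" --pt "0 0 0 0 0 0 0" --pt "0 0 0 0 0 0 0" --pt "0 0 0 0 0 0 0"

```text
time: 31.28
ee_pos: [0.5363, -0.4388, 0.0115]
tool_rot: [179.9, 0.1, 90.0]
wrist_force: [-0.8, 0.5, 7.0]
opening: 0.699
grasp_force: 65.5
```

```bash
python3 -c "
from h import *
go(.567,-.179,.13,90)"
```

```text
pos [ 0.5363 -0.4388  0.0115] rot [1.799e+02 1.000e-01 9.000e+01] F [-0.8  0.5  7. ] open 0.699 t 31.2833
turn units [0.02 0.02 0.  ] shift now [10.38  1.24 -4.76] shift after turn [10.39  1.23 -4.74]
```

Call:
play_rows --pt "0 0 0 0 0 -0.4 0" --pt "0 0 0 0 0 -0.8 0" --pt "0 0 0 0 0 -1 0" --pt "0 0 0 0 0 -1 0" --pt "0 0 0 0 0 -0.9 0" --pt "0 0 0 0 0 -0.6 0" --pt "0 0 0 0.5 0.06 0 0" --pt "0 0 0 1 0.12 0 0" --pt "0 0 0 1 0.12 0 0" --pt "0 0 0 1 0.12 0 0" --pt "0 0 0 1 0.12 0 0" --pt "0 0 0 1 0.12 0 0" --pt "0 0 0 1 0.12 0 0" --pt "0 0 0 1 0.12 0 0" --pt "0 0 0 1 0.12 0 0" --pt "0 0 0 1 0.12 0 0" --pt "0 0 0 0.6 0.06 0 0" --pt "0 0 0 0.25 0.03 0 0" --pt "0 0 0 0 0 0 0" --pt "0 0 0 0 0 0 0"

```text
time: 32.95
ee_pos: [0.5664, -0.1799, 0.1275]
tool_rot: [180.0, 0.0, 90.0]
wrist_force: [-0.3, 0.4, -1.1]
opening: 0.705
grasp_force: 64.9
```

Call:
play_rows --pt "0 0 0 0 0 0.5 0" --pt "0 0 0 0 0 0.7 0" --pt "0 0 0 0 0 0.5 0" --pt "0 0 0 0 0 0.3 0" --pt "0 0 0 0 0 0.2 0" --pt "0 0 0 0 0 0 0" --pt "0 0 0 0 0 0 0"

```text
time: 33.53
ee_pos: [0.5663, -0.1794, 0.0724]
tool_rot: [-180.0, -0.0, 90.0]
wrist_force: [-0.1, -0.6, -1.3]
opening: 0.7
grasp_force: 64.9
```

```bash
python3 -c "
from h import *
go(.567,-.180,.061,90)"
```

```text
pos [ 0.5663 -0.1794  0.0724] rot [-180.   -0.   90.] F [-0.1 -0.6 -1.3] open 0.7 t 33.5333
turn units [-0. -0. -0.] shift now [-0.02  0.03  0.45] shift after turn [-0.02  0.03  0.45]
```

Call:
play_rows --pt "0 0 0 -0.02 0.03 0.12 0" --pt "0 0 0 0 0 0.12 0" --pt "0 0 0 0 0 0.08 0" --pt "0 0 0 0 0 0.05 0" --pt "0 0 0 0 0 0 0" --pt "0 0 0 0 0 0 0"

```text
time: 34.03
ee_pos: [0.567, -0.1797, 0.063]
tool_rot: [-180.0, -0.0, 90.0]
wrist_force: [-0.0, -0.3, -1.3]
opening: 0.7
grasp_force: 64.9
```

Call:
play_rows --pt "0 0 0 0 0 0.05 0" --pt "0 0 0 0 0 0 0" --pt "0 0 0 0 0 0.03 0" --pt "0 0 0 0 0 0 0" --pt "0 0 0 0 0 0 0"

```text
time: 34.45
ee_pos: [0.5671, -0.1797, 0.0615]
tool_rot: [180.0, 0.0, 90.0]
wrist_force: [-3.3, 1.3, 4.3]
opening: 0.701
grasp_force: 65.5
```

Contact. Release, rise and look.

Call:
play_rows --pt "0 0 0 0 0 0 0.78" --pt "0 0 0 0 0 0 0.88" --pt "0 0 0 0 0 0 1" --pt "0 0 0 0 0 0 1" --pt "0 0 0 0 0 0 1" --pt "0 0 0 0 0 0 1" --pt "0 0 0 0 0 -0.3 1" --pt "0 0 0 0 0 -1 1" --pt "0 0 0 0 0 -1 1" --pt "0 0 0 0 0 -1 1" --pt "0 0 0 0 0 -1 1" --pt "0 0 0 0 0 -1 1" --pt "0 0 0 0 0 -0.2 1" --pt "0 0 0 -1 0 0 1" --pt "0 0 0 -1 0 0 1" --pt "0 0 0 -1 0 0 1" --pt "0 0 0 -1 0 0 1" --pt "0 0 0 -1 0 0 1" --pt "0 0 0 -1 0 0 1" --pt "0 0 0 0 0 0 1"

```text
time: 36.12
ee_pos: [0.5662, -0.3338, 0.1978]
tool_rot: [-180.0, 0.1, 89.8]
wrist_force: [-0.3, -0.7, -0.8]
opening: 1.0
grasp_force: 0.0
```

```bash
python3 -c "
from h import *
go(.633,.0095,.2,90)
for n in('top','side'):
    f=cams.grab_frame(n); cv2.imwrite(f'pics/{n}2.png',cv2.cvtColor(f['frame'],cv2.COLOR_RGB2BGR))
t=cv2.imread('pics/top2.png');s=cv2.imread('pics/side2.png')
cv2.imwrite('pics/m5.png',cv2.resize(t[120:260,230:430],(800,560),interpolation=2))
cv2.imwrite('pics/m6.png',cv2.resize(s[100:290,270:430],(480,570),interpolation=2))"
```

```text
pos [ 0.5662 -0.3338  0.1978] rot [-1.80e+02  1.00e-01  8.98e+01] F [-0.3 -0.7 -0.8] open 1.0 t 36.1167
turn units [-0.    0.01 -0.03] shift now [13.74  2.62 -0.1 ] shift after turn [13.73  2.67 -0.09]
```

View pics/m5.png

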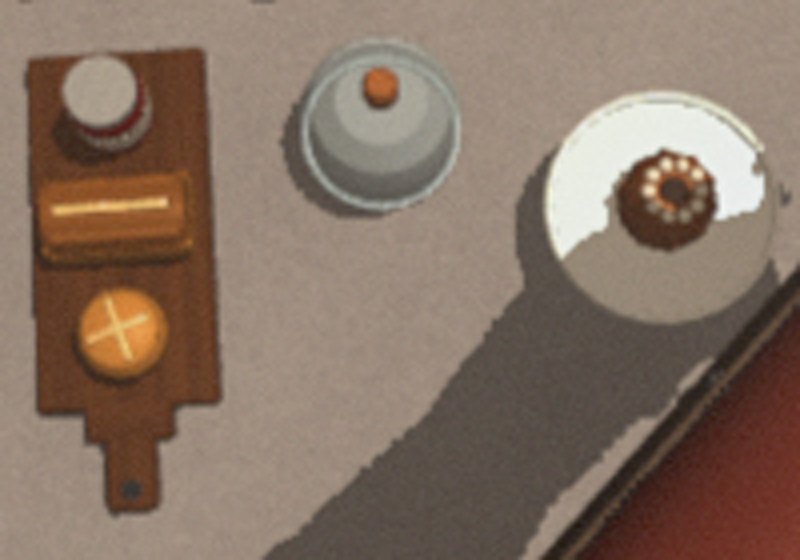

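View pics/m6.png

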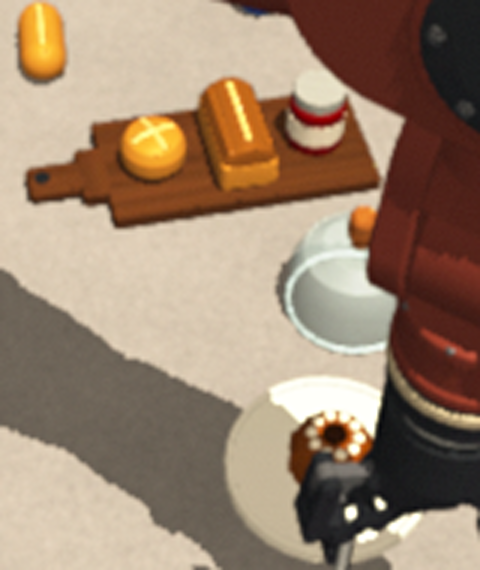

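The crops show jar, loaf and roll in line on the board (top crop (99,90), (111,206), (119,329)). The cake is on the stand at (675,190) and the dome is unmoved.

```bash
python3 -c "
from h import *
import pickle
s=pickle.load(open('side.pkl','rb'));t=pickle.load(open('top.pkl','rb'))
T=lambda x,y:((x+.5)/4-.5+230,(y+.5)/4-.5+120)
S=lambda x,y:((x+.5)/3-.5+270,(y+.5)/3-.5+100)
b=np.radians(3.1);M=np.array([[np.cos(b),np.sin(b)],[-np.sin(b),np.cos(b)]])
for n,z,p,q in(('jar',.083,(99,90),(320,91)),('loaf',.069,(111,206),(241,115)),('roll',.06,(119,329),(157,132))):
  for c,f,u in(('top',t,T(*p)),('side',s,S(*q))):
    ctr=[.5636,.1866] if c=='top' else [.5675,.1839]
    print(n,c,(M@(ray(f,*u,z)[:2]-ctr)).round(4))
print('loaf dir',ray(t,*T(54,210),.069)-ray(t,*T(168,202),.069))
print('cake',ray(t,*T(675,190),.092)[:2]-[.5649,-.1777],ray(s,*S(335,434),.092)[:2]-[.5685,-.1808])
"
```

```text
jar top [0.0775 0.    ]
jar side [ 0.0759 -0.0021]
loaf top [ 0.0034 -0.0023]
loaf side [ 0.0031 -0.0039]
roll top [-0.0765 -0.0026]
roll side [-0.0734 -0.0008]
loaf dir [-0.0043  0.0742  0.    ]
cake [ 0.0022 -0.0002] [0.0013 0.0032]
```

All of them are within 4 mm. Now the dome.

Call:
play_rows --pt "0 0 0 0.5 0.1 0 1" --pt "0 0 0 1 0.2 0 1" --pt "0 0 0 1 0.2 0 1" --pt "0 0 0 1 0.2 0 1" --pt "0 0 0 1 0.2 0 1" --pt "0 0 0 1 0.2 0 1" --pt "0 0 0 1 0.2 0 1" --pt "0 0 0 1 0.2 0 1" --pt "0 0 0 1 0.2 0 1" --pt "0 0 0 1 0.2 0 1" --pt "0 0 0 1 0.2 0 1" --pt "0 0 0 1 0.2 0 1" --pt "0 0 0 1 0.2 0 1" --pt "0 0 0 0.8 0.17 0 1" --pt "0 0 0 0.3 0 0 1" --pt "0 0 0 0 0 0 0.7" --pt "0 0 0 0 0 0 0.7" --pt "0 0 0 0 0 0 0.7"

```text
time: 37.72
ee_pos: [0.6335, 0.0099, 0.1987]
tool_rot: [180.0, 0.0, 90.0]
wrist_force: [0.7, -0.5, -0.4]
opening: 0.701
grasp_force: 0.0
```

```bash
python3 -c "
from h import *
go(.633,.0095,.093,90)"
```

```text
pos [0.6335 0.0099 0.1987] rot [180.   0.  90.] F [ 0.7 -0.5 -0.4] open 0.701 t 37.7167
turn units [ 0.  0. -0.] shift now [-0.02 -0.02  4.23] shift after turn [-0.02 -0.02  4.23]
```

Call:
play_rows --pt "0 0 0 0 0 0.6 0.7" --pt "0 0 0 0 0 0.8 0.7" --pt "0 0 0 0 0 0.8 0.7" --pt "0 0 0 0 0 0.8 0.7" --pt "0 0 0 0 0 0.6 0.7" --pt "0 0 0 0 0 0.4 0.7" --pt "0 0 0 0 0 0.23 0.7" --pt "0 0 0 0 0 0 0.7" --pt "0 0 0 0 0 0 0.7" --pt "0 0 0 0 0 0 0.5" --pt "0 0 0 0 0 0 0.4" --pt "0 0 0 0 0 0 0.3" --pt "0 0 0 0 0 0 0.2" --pt "0 0 0 0 0 0 0" --pt "0 0 0 0 0 0 0" --pt "0 0 0 0 0 0 0" --pt "0 0 0 0 0 0 0" --pt "0 0 0 0 0 0 0"

```text
time: 39.22
ee_pos: [0.6339, 0.0102, 0.0937]
tool_rot: [180.0, 0.0, 90.0]
wrist_force: [-3.9, -0.5, 6.3]
opening: 0.255
grasp_force: 58.7
```

```bash
python3 -c "
from h import *
go(.567,-.179,.223,90)"
```

```text
pos [0.6339 0.0102 0.0937] rot [180.   0.  90.] F [-3.9 -0.5  6.3] open 0.255 t 39.2167
turn units [0.01 0.   0.  ] shift now [-7.57 -2.67 -5.17] shift after turn [-7.57 -2.68 -5.17]
```

Call:
play_rows --pt "0 0 0 0 0 -0.2 0" --pt "0 0 0 0 0 -0.4 0" --pt "0 0 0 0 0 -0.6 0" --pt "0 0 0 0 0 -0.6 0" --pt "0 0 0 0 0 -0.6 0" --pt "0 0 0 0 0 -0.6 0" --pt "0 0 0 0 0 -0.6 0" --pt "0 0 0 0 0 -0.6 0" --pt "0 0 0 0 0 -0.5 0" --pt "0 0 0 0 0 -0.3 0" --pt "0 0 0 0 0 -0.2 0" --pt "0 0 0 0 0 0 0" --pt "0 0 0 0 0 0 0"

```text
time: 40.3
ee_pos: [0.6337, 0.0103, 0.2223]
tool_rot: [-180.0, -0.0, 90.0]
wrist_force: [0.0, 0.3, -1.9]
opening: 0.256
grasp_force: 58.9
```

Call:
play_rows --pt "0 0 0 -0.2 -0.07 0 0" --pt "0 0 0 -0.4 -0.14 0 0" --pt "0 0 0 -0.6 -0.21 0 0" --pt "0 0 0 -0.6 -0.21 0 0" --pt "0 0 0 -0.6 -0.21 0 0" --pt "0 0 0 -0.6 -0.21 0 0" --pt "0 0 0 -0.6 -0.21 0 0" --pt "0 0 0 -0.6 -0.21 0 0" --pt "0 0 0 -0.6 -0.21 0 0" --pt "0 0 0 -0.6 -0.21 0 0" --pt "0 0 0 -0.6 -0.21 0 0" --pt "0 0 0 -0.6 -0.21 0 0" --pt "0 0 0 -0.5 -0.19 0 0" --pt "0 0 0 -0.3 -0.11 0 0" --pt "0 0 0 -0.17 -0.06 0 0" --pt "0 0 0 0 0 0 0" --pt "0 0 0 0 0 0 0" --pt "0 0 0 0 0 0 0"

```text
time: 41.8
ee_pos: [0.5672, -0.1784, 0.2228]
tool_rot: [180.0, -0.0, 90.0]
wrist_force: [0.4, 0.2, -2.9]
opening: 0.26
grasp_force: 58.9
```

```bash
python3 -c "
from h import *
go(.567,-.179,.143,90)
f=cams.grab_frame('side'); cv2.imwrite('pics/side3.png',cv2.cvtColor(f['frame'],cv2.COLOR_RGB2BGR)[130:330,300:480])
cv2.imwrite('pics/m7.png',cv2.resize(cv2.imread('pics/side3.png'),None,fx=3,fy=3,interpolation=2))"
```

```text
pos [ 0.5672 -0.1784  0.2228] rot [180.  -0.  90.] F [ 0.4  0.2 -2.9] open 0.26 t 41.8
turn units [ 0.   -0.    0.01] shift now [-0.03 -0.01  3.19] shift after turn [-0.02 -0.01  3.19]
```

View pics/m7.png

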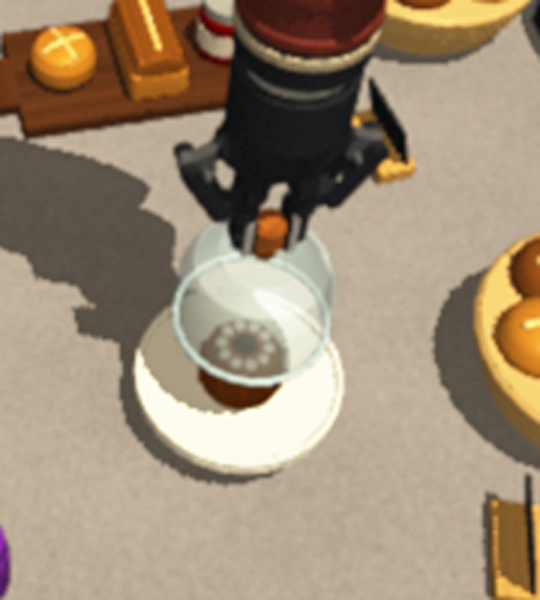

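The dome hangs level above the cake (rim centre about (384,236)). Lowering.

Call:
play_rows --pt "0 0 0 0 0 0.2 0" --pt "0 0 0 0 0 0.3 0" --pt "0 0 0 0 0 0.4 0" --pt "0 0 0 0 0 0.4 0" --pt "0 0 0 0 0 0.4 0" --pt "0 0 0 0 0 0.4 0" --pt "0 0 0 0 0 0.3 0" --pt "0 0 0 0 0 0.2 0" --pt "0 0 0 0 0 0.2 0" --pt "0 0 0 0 0 0.1 0" --pt "0 0 0 0 0 0.08 0" --pt "0 0 0 0 0 0 0" --pt "0 0 0 0 0 0 0"

```text
time: 42.93
ee_pos: [0.5672, -0.1791, 0.1486]
tool_rot: [180.0, 0.0, 90.0]
wrist_force: [0.5, -0.7, -0.9]
opening: 0.256
grasp_force: 58.9
```

Call:
play_rows --pt "0 0 0 0 0 0.08 0" --pt "0 0 0 0 0 0 0" --pt "0 0 0 0 0 0.04 0" --pt "0 0 0 0 0 0 0" --pt "0 0 0 0 0 0.03 0" --pt "0 0 0 0 0 0 0" --pt "0 0 0 0 0 0 0"

```text
time: 43.52
ee_pos: [0.567, -0.179, 0.1445]
tool_rot: [180.0, -0.0, 90.0]
wrist_force: [0.5, 0.2, -2.4]
opening: 0.256
grasp_force: 58.9
```

Call:
play_rows --pt "0 0 0 0 0 0.03 0" --pt "0 0 0 0 0 0 0" --pt "0 0 0 0 0 0.03 0" --pt "0 0 0 0 0 0 0" --pt "0 0 0 0 0 0 0"

```text
time: 43.93
ee_pos: [0.5671, -0.1791, 0.1438]
tool_rot: [180.0, 0.0, 90.0]
wrist_force: [-3.3, -0.3, 5.7]
opening: 0.258
grasp_force: 59.7
```

Contact at the expected height. Release and rise.

Call:
play_rows --pt "0 0 0 0 0 0 0.35" --pt "0 0 0 0 0 0 0.45" --pt "0 0 0 0 0 0 0.6" --pt "0 0 0 0 0 0 0.7" --pt "0 0 0 0 0 0 0.7" --pt "0 0 0 0 0 0 0.7" --pt "0 0 0 0 0 -0.3 0.7" --pt "0 0 0 0 0 -0.8 0.7" --pt "0 0 0 0 0 -1 0.7" --pt "0 0 0 0 0 -1 0.7" --pt "0 0 0 -1 0 0 0.7" --pt "0 0 0 -1 0 0 0.7" --pt "0 0 0 -1 -0.5 0 0.7" --pt "0 0 0 -1 -1 0 0.7" --pt "0 0 0 -1 -1 0 0.7" --pt "0 0 0 -1 -1 0 0.7" --pt "0 0 0 -1 -1 0 0.7" --pt "0 0 0 -1 -1 0 0.7" --pt "0 0 0 0 0 0 0.7" --pt "0 0 0 0 0 0 0.7"

```text
time: 45.6
ee_pos: [0.4284, -0.3803, 0.2211]
tool_rot: [180.0, 0.0, 89.8]
wrist_force: [0.3, -0.0, 0.4]
opening: 0.695
grasp_force: 0.0
```

```bash
python3 -c "
from h import *
f=cams.grab_frame('top');g=cams.grab_frame('side')
c=lambda f,x,y:cv2.resize(cv2.cvtColor(f['frame'],cv2.COLOR_RGB2BGR)[y:y+140,x:x+100],(400,560),interpolation=2)
cv2.imwrite('pics/m8.png',np.hstack([c(f,345,110),c(g,330,180)]))
cv2.imwrite('pics/top4.png',cv2.cvtColor(f['frame'],cv2.COLOR_RGB2BGR))
for n,F,x,y in(('top',f,345,110),('side',g,330,180)):
  u=4*(np.array(proj(F,(.567,-.179,.164)))-[x,y]); print(n,'expected knob',u)
"
```

```text
top expected knob [238.4 199.6]
side expected knob [214.8 184.4]
```

View pics/m8.png

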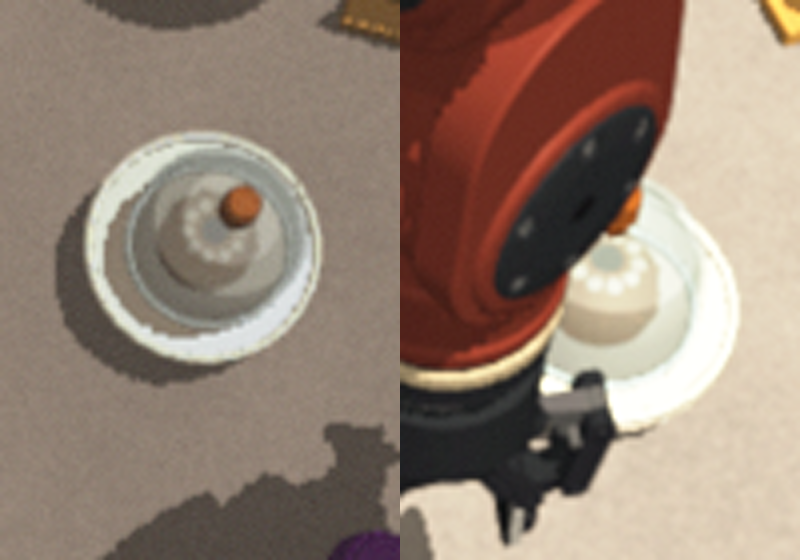

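View pics/top4.png

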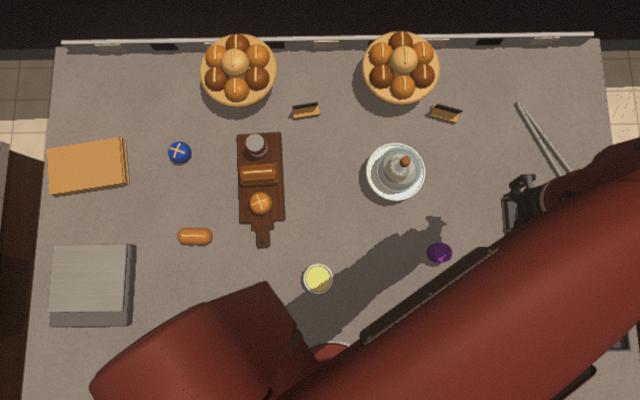

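The dome sits centred inside the rim over the cake (knob at (241,206) in the crop, 3–4 mm from expected). The board row is intact, the oval roll is still at (195,236), and the arm is clear.

```bash
python3 -c "
from h import *
print(workorder.sign_off())"
```

```text
the job is handed in; nothing more can be done
None
```

I set out the tasting corner and handed the job in at about 46 s of the 122 s allowed: in the camera images the loaf, roll, jar, cake and dome are all within about 4 mm of their places and the oval roll hasn't moved, but the hand-in gave no verdict.

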